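Pack the race wheels and shut the keeper

TASK

Get the race wheels ready to travel: swing the red keeper bar wide open, then empty the blue tray, putting every yellow-hubbed wheel, with the one lying loose on the mat, into the grey rack, one flat in each bay with its stem up, and the worn white-hubbed wheels into the orange box. Last, swing the bar fully shut over the loaded rack until it snaps into its detent; don't disturb the other things on the bench.

Things in the scene. Friction and masses are not known exactly. Their poses are not given: they have to be found in the camera images.
- wheel_a: Yellow-hubbed 60 g wheel, its black tyre a cylinder 44 mm across and 22 mm tall, with one round hub stem 14 mm across standing 28 mm up out of the middle of its top face (50 mm tall in all). Origin at the centre of the flat underside, +z along the stem. Starts in a pocket of the tray; may be absent.
- wheel_b: Yellow-hubbed 60 g wheel, its black tyre a cylinder 44 mm across and 22 mm tall, with one round hub stem 14 mm across standing 28 mm up out of the middle of its top face (50 mm tall in all). Origin at the centre of the flat underside, +z along the stem. Starts in a pocket of the tray; may be absent.
- wheel_c: Yellow-hubbed 60 g wheel, its black tyre a cylinder 44 mm across and 22 mm tall, with one round hub stem 14 mm across standing 28 mm up out of the middle of its top face (50 mm tall in all). Origin at the centre of the flat underside, +z along the stem. Starts in a pocket of the tray; may be absent.
- wheel_d: Yellow-hubbed 60 g wheel, its black tyre a cylinder 44 mm across and 22 mm tall, with one round hub stem 14 mm across standing 28 mm up out of the middle of its top face (50 mm tall in all). Origin at the centre of the flat underside, +z along the stem. Starts loose on the mat, stem up; always there.
- worn_1: White-hubbed worn wheel, otherwise the same: 60 g wheel, its black tyre a cylinder 44 mm across and 22 mm tall, with one round hub stem 14 mm across standing 28 mm up out of the middle of its top face (50 mm tall in all). Origin at the centre of the flat underside, +z along the stem. Starts in a pocket of the tray; may be absent.
- worn_2: White-hubbed worn wheel, otherwise the same: 60 g wheel, its black tyre a cylinder 44 mm across and 22 mm tall, with one round hub stem 14 mm across standing 28 mm up out of the middle of its top face (50 mm tall in all). Origin at the centre of the flat underside, +z along the stem. Starts in a pocket of the tray; may be absent.
- tray: Blue block fixed to the bench, 150 mm (x) by 222 mm (y), 24 mm high, with six round pockets 47 mm across and 20 mm deep at x = -36 and 36 mm, y = -72, 0 and 72 mm; a wheel in a pocket stands 2 mm proud, stem up. Origin at the centre of its underside, z up
- rack: Grey rack fixed to the bench, base plate 330 mm (x) by 66 mm (y), 5 mm thick, with four open square bays in a row along its x axis, each 54 mm inside, walls 6 mm thick, wall tops 21 mm and floor 5 mm above the bench. Hinge post of the keeper bar at its -x end, catch post at its +x end. Origin at the centre of its underside, z up
- bay1 (a point): Centre of the floor of bay 1 (bay 1 next to the hinge, bay 4 next to the catch; 60 mm apart)
- bay2 (a point): Centre of the floor of bay 2 (bay 1 next to the hinge, bay 4 next to the catch; 60 mm apart)
- bay3 (a point): Centre of the floor of bay 3 (bay 1 next to the hinge, bay 4 next to the catch; 60 mm apart)
- bay4 (a point): Centre of the floor of bay 4 (bay 1 next to the hinge, bay 4 next to the catch; 60 mm apart)
- keeper (a joint): Angle of the red keeper bar about its upright hinge: 0 = shut along the row of bays, grows as it swings level towards the rack's -y side, stop at 1.6. It stays where it is left (friction 0.06 N m). A sprung detent pin is ridden over at 0.05 to 0.03 rad (about 12 N at the knob); past it the bar rests at 0 to 0.01
- catch (a point): Centre of the top of the aluminium catch post at the rack's +x end: 20 by 40 mm, 51 mm high, with the detent pin on it and a thin stop plate behind it up to 81 mm
- keeper_knob (a point): Centre of the top end of the bar's black upright knob, 14 mm across and 34 mm tall, on the bar's upper face 170 mm from the hinge axis; the top is 105 mm above the bench
- keeper_hinge (a point): Point on the hinge axis (x = -145 mm, y = 0 of the rack) at the height of the bar's upper face. Bar 300 mm long, 14 mm wide, underside 61 mm and top 71 mm above the bench, so 6 mm over the stems of wheels standing in the bays
- worn_box: Open orange box for worn wheels, fixed to the bench, 110 mm (x) by 160 mm (y), 30 mm high, walls and floor 3 mm. Origin at the centre of its underside, z up
- driver: Screwdriver with blue handle, 180 mm long, lying on the bench on the robot's side of the tray; leave alone
- glue: Small white glue bottle, 28 mm across, 75 mm tall, red cap; leave alone
- nut_dish: Steel dish, 68 mm across, 22 mm tall; leave alone
- motor: Dark electric motor standing on end, 36 mm across, 66 mm tall; leave alone
- spanner: Steel spanner, 130 mm long, lying flat on the robot's side of the orange box; leave alone
Not all that is in view belongs to the job. What is shaped like the wheel_d but turquoise is not meant. Leave any purple look-alike of the worn_1 alone.

How it is judged:
On the way, in this order (a step that is already met when the one before it is completed fails the run):
1. the keeper bar is swung wide open (past 1.2 rad) (value of joint keeper above 1.2 rad), for 0.2 s.
2. every yellow-hubbed wheel lies flat in a bay of the rack and every white-hubbed one is in the orange box, the bar still open ((horizontal distance between wheel_a and bay1 below 0.012 m or horizontal distance between wheel_a and bay2 below 0.012 m or horizontal distance between wheel_a and bay3 below 0.012 m or horizontal distance between wheel_a and bay4 below 0.012 m) and z of each of wheel_a, wheel_b, wheel_c, wheel_d in the frame of rack below 0.01 m and angle between each of wheel_a, wheel_b, wheel_c, wheel_d's own z axis and vertical below 0.12 rad and (horizontal distance between wheel_b and bay1 below 0.012 m or horizontal distance between wheel_b and bay2 below 0.012 m or horizontal distance between wheel_b and bay3 below 0.012 m or horizontal distance between wheel_b and bay4 below 0.012 m) and (horizontal distance between wheel_c and bay1 below 0.012 m or horizontal distance between wheel_c and bay2 below 0.012 m or horizontal distance between wheel_c and bay3 below 0.012 m or horizontal distance between wheel_c and bay4 below 0.012 m) and (horizontal distance between wheel_d and bay1 below 0.012 m or horizontal distance between wheel_d and bay2 below 0.012 m or horizontal distance between wheel_d and bay3 below 0.012 m or horizontal distance between wheel_d and bay4 below 0.012 m) and x of worn_1 in the frame of worn_box between -0.055 and 0.055 m and y of worn_1 in the frame of worn_box between -0.08 and 0.08 m and z of each of worn_1, worn_2 in the frame of worn_box below 0.035 m and x of worn_2 in the frame of worn_box between -0.055 and 0.055 m and y of worn_2 in the frame of worn_box between -0.08 and 0.08 m and value of joint keeper above 0.5 rad), for 0.3 s.
3. the bar is shut, past its detent, over the loaded rack ((horizontal distance between wheel_a and bay1 below 0.012 m or horizontal distance between wheel_a and bay2 below 0.012 m or horizontal distance between wheel_a and bay3 below 0.012 m or horizontal distance between wheel_a and bay4 below 0.012 m) and z of each of wheel_a, wheel_b, wheel_c, wheel_d in the frame of rack below 0.01 m and angle between each of wheel_a, wheel_b, wheel_c, wheel_d's own z axis and vertical below 0.12 rad and (horizontal distance between wheel_b and bay1 below 0.012 m or horizontal distance between wheel_b and bay2 below 0.012 m or horizontal distance between wheel_b and bay3 below 0.012 m or horizontal distance between wheel_b and bay4 below 0.012 m) and (horizontal distance between wheel_c and bay1 below 0.012 m or horizontal distance between wheel_c and bay2 below 0.012 m or horizontal distance between wheel_c and bay3 below 0.012 m or horizontal distance between wheel_c and bay4 below 0.012 m) and (horizontal distance between wheel_d and bay1 below 0.012 m or horizontal distance between wheel_d and bay2 below 0.012 m or horizontal distance between wheel_d and bay3 below 0.012 m or horizontal distance between wheel_d and bay4 below 0.012 m) and x of worn_1 in the frame of worn_box between -0.055 and 0.055 m and y of worn_1 in the frame of worn_box between -0.08 and 0.08 m and z of each of worn_1, worn_2 in the frame of worn_box below 0.035 m and x of worn_2 in the frame of worn_box between -0.055 and 0.055 m and y of worn_2 in the frame of worn_box between -0.08 and 0.08 m and value of joint keeper below 0.02 rad), for 0.3 s.
At the end, for the whole second after the job is handed in: Each yellow-hubbed wheel stands in a bay (within 12 mm of its centre, under 5 mm above its floor, within 7 degrees of upright), each white-hubbed one is inside the orange box (underside centre below 35 mm), all at rest, and the keeper bar is shut past its detent (under 0.02 rad) (all of step 3 and linear speed of each of wheel_a, wheel_b, wheel_c, wheel_d, worn_1, worn_2 below 0.03 m/s); the robot touches nothing.
It fails at once if another thing on the bench is shifted more than 30 mm (distance of any of driver, glue, nut_dish, motor, spanner from where it was at the start of the episode above 0.03 m).
Of wheel_a, wheel_b, wheel_c, worn_1, worn_2 only 3 to 5 are there at a start; the rules pass over those that are not, and their reading is None.
At some moment in a run one of wheel_d may be knocked a few centimetres aside while the robot is not near it.
Once in a run the grip may slacken for a moment while it holds something.
It also fails if it takes over 210 s, if anything falls off the work surface, if the arm or the gripper's body presses on something with over 40 N, if the wrist force passes 120 N, or if a joint passes its speed limit or range.

ROBOT

A 6-joint arm with a two-finger parallel gripper is mounted at the origin on the work surface. World frame = base frame: x ahead of the robot, y to its left, z up, the work surface at z = 0. Lengths are in m, angles in rad, forces in N, time in s.
With the tool pointing down it reaches from about 0.3 to 0.775 m from the base axis. Payload 14.6 kg.
Tool frame: the origin (TCP) lies midway between the tips of the shut fingers; the grasp point (between the pads) lies 19 mm behind it; z points along the fingers, y is the direction in which the jaws open and shut (so a half turn about z gives the same grasp; the last joint's range is limited). The gripper opens to 94 mm and grips with 3 to 60 N. Pads are 16 mm wide; open, the fingers measure 119 mm over their backs; the gripper's body (75 mm by 177 mm) begins 78 mm behind the grasp point.
Start: joints at [-1.274, 0.3, 1.521, -0, 1.321, -0.067], TCP at [0.196, -0.514, 0.205] pointing down, gripper open.
Joint ranges: [-3.03, 3.03], [-0.79, 2.21], [0.23, 2.52], [-1.04, 4.18], [0, 3.07], [-2.55, 2.55]. Speed limits (rad/s): [2.22, 2.22, 2.57, 3.14, 3.14, 3.14].

INTERFACE

Orientations are given as [roll, pitch, yaw] about the fixed x, y, z axes, in that order (R = Rz(yaw) Ry(pitch) Rx(roll)).
In Python, from station import readout, imaging, job gives the robot as it stands.
- The arm moves only by the tool arm_command, never from a script. Its argument "increments" is a list of rows, each an object with "gripper": the opening, from 0 (shut) to 1 (fully open); "slide": the shift along the world's x, y, z in m, a list of three; "yaw": the turn about the world's z in rad. A call has 1 to 8 rows; each row is the pose to reach, as a shift and turn from the pose commanded when the call began; what a row does not reach only later rows make up. A row lasts 1/8 s, in which the tool goes at most 62.5 mm and 10.7 degrees, less where a joint would pass 70% of its speed; a pose out of reach is approached as far as the arm can. A call with a gripper value outside its range is refused whole. The fingers move at their own pace and stop on an object; "grip_force" is the grip in N (left out, the last holds). Time passes only in rows, so rows that repeat a pose let the fingers close. It gives the time, the measured TCP pose, the force and the opening at its end, in the units of the state.
- readout.get_obs(): the state, without advancing time (a new reading comes with each control period).
- imaging.camera(name): name is "scene" or "top"; returns a dict with "color" (420x560x3 uint8, red, green, blue), "mtx" (3x3 intrinsics, pixels), "rvec" (rotation vector, rad) and "tvec" (3), from world to camera coordinates, as OpenCV has them. Camera axes: x right, y down, z forward; pixel columns grow to the right and rows downward; lengths in m; the calibration is good to about 2 mm. A picture is of the moment at which its call begins. There is no depth.
- job.hand_in(): hands the job in, once; it reports no verdict.
The state is a dict: "time_s": time; "qpos": joint angles; "joint_vel": joint speeds; "tau": joint torques, N m; "ee_pos": TCP position; "eef_rot": TCP orientation; "force": force on the tool from outside, world axes, zero at the start; "moment": the same for the moment, N m; "grip_width": finger opening in m.
Only numpy, scipy, OpenCV 4.12 (cv2) and the standard library are available. Lean on these libraries where they do the work, as an engineer would, in place of code of your own. Each camera call takes 0.05 s, during which the arm holds its last target. There are 200 camera calls.

## Working session

There is one attempt and no reset: what is moved stays moved. The work goes in short steps, Python scripts to look and compute and a tool call to move; the robot and the scene stay as the last step left them, time stands still between calls to the robot, and variables do not carry over. Pictures are saved under pics/ and viewed, about 12 in all and at most 16, crops included, and the job is handed in when it is done.

Besides the shell and the picture viewer there is one more tool, called after "Call:" as name([rows], argument=value, ...), one row to a line, values as JSON. arm_command: Moves the arm, as the interface text tells. Its arguments: {"type":"object","properties":{"increments":{"type":"array","items":{"type":"object","properties":{"gripper":{"type":"number"},"slide":{"type":"array","items":{"type":"number"}},"yaw":{"type":"number"}}}},"grip_force":{"type":"number"}},"required":["increments"]}

```bash
mkdir -p pics; ls
cat > h.py <<'E'
import numpy as np, cv2
from station import readout, imaging, job
def snap(name,fn,crop=None,scale=1):
    c=imaging.camera(name); im=cv2.cvtColor(c["color"],cv2.COLOR_RGB2BGR)
    np.savez(f"pics/{name}.npz",**c)
    if crop: x0,y0,x1,y1=crop; im=im[y0:y1,x0:x1]
    if scale!=1: im=cv2.resize(im,None,fx=scale,fy=scale,interpolation=cv2.INTER_CUBIC)
    cv2.imwrite("pics/"+fn,im)
def p2w(name,u,v,z):
    c=np.load(f"pics/{name}.npz"); R=cv2.Rodrigues(c["rvec"])[0]; t=c["tvec"].reshape(3)
    d=R.T@np.linalg.inv(c["mtx"])@np.array([u,v,1.]); o=-R.T@t
    return o+d*(z-o[2])/d[2]
def w2p(name,P):
    c=np.load(f"pics/{name}.npz")
    return cv2.projectPoints(np.array(P,float).reshape(-1,1,3),c["rvec"],c["tvec"],c["mtx"],None)[0].reshape(-1,2)
E
python3 - <<'E'
from h import *
snap("top","top1.png",scale=1.4); snap("scene","scene1.png",scale=1.4)
print(readout.get_obs())
for n in("top","scene"):
    c=np.load(f"pics/{n}.npz"); R=cv2.Rodrigues(c["rvec"])[0]; print(n,-R.T@c["tvec"].reshape(3),c["mtx"][0,0])
E
```

```text
pics
{'time_s': 0.1, 'qpos': array([-1.27353967e+00,  3.00390126e-01,  1.52151925e+00,  1.96733444e-07,
        1.32066994e+00, -6.65806954e-02]), 'joint_vel': array([-0.00027238, -0.00222246, -0.00057948,  0.00014757,  0.0004515 ,
        0.00058294]), 'tau': array([ 2.90969720e-04, -5.32644725e+01, -3.53281474e+01,  7.09205121e-02,
        2.35204550e-02, -4.81727341e-05]), 'ee_pos': array([ 0.19566503, -0.51377499,  0.2049569 ]), 'eef_rot': array([-3.14060819e+00, -6.58340735e-05,  3.63837273e-01]), 'force': array([-0.48705959, -0.09122819, -0.18185382]), 'moment': array([-0.02208878,  0.0229086 , -0.05828142]), 'grip_width': 0.09418411105019803}
top [ 0.51319196 -0.03291766  0.97031152] 385.3513449213311
scene [ 1.02071325 -0.25994839  0.96200386] 507.913087255172
```

View pics/top1.png

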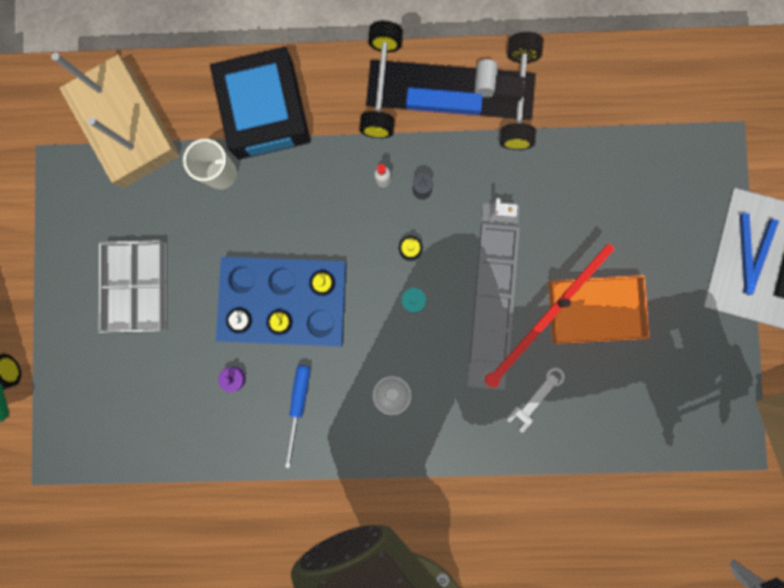

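View pics/scene1.png

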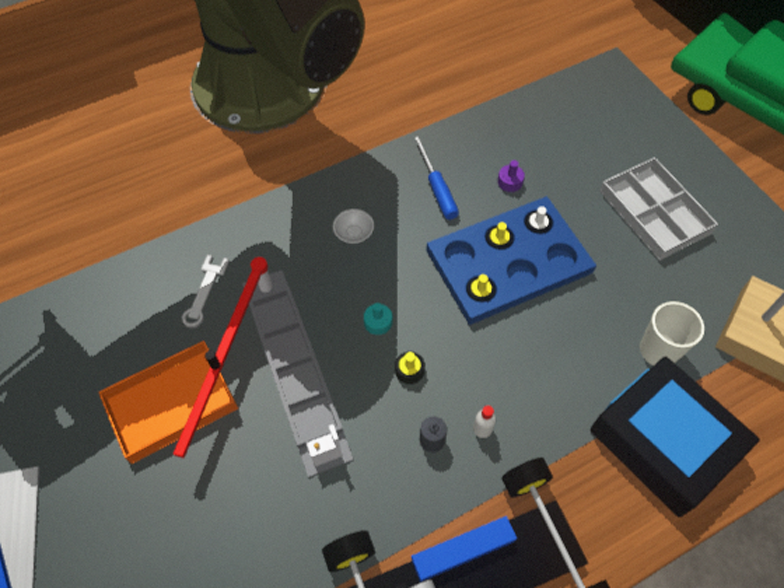

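Candidates, in top1 pixels: yellow hubs at (322,283) and (280,321) in the tray and (410,247) loose; a white hub at (238,320). Decoys are turquoise at (413,300) and purple at (231,379), plus the yellow-hubbed wheels on the car. I'll check my choice in a close crop.

Run:
```python
from h import *
c=np.load("pics/top.npz")["color"][:,:,::-1]
a=cv2.resize(c[130:280,150:350],None,fx=4,fy=4,interpolation=cv2.INTER_CUBIC)
cv2.imwrite("pics/c1.png",a)
b=cv2.resize(c[125:285,320:470],None,fx=3.7,fy=3.7,interpolation=cv2.INTER_CUBIC)
cv2.imwrite("pics/c2.png",b)
```

```text
(no output)
```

View pics/c1.png

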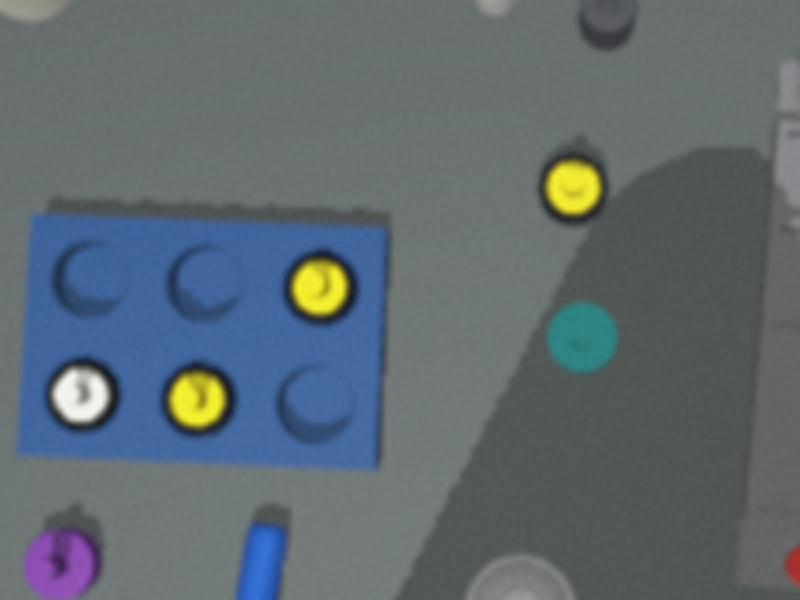

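View pics/c2.png

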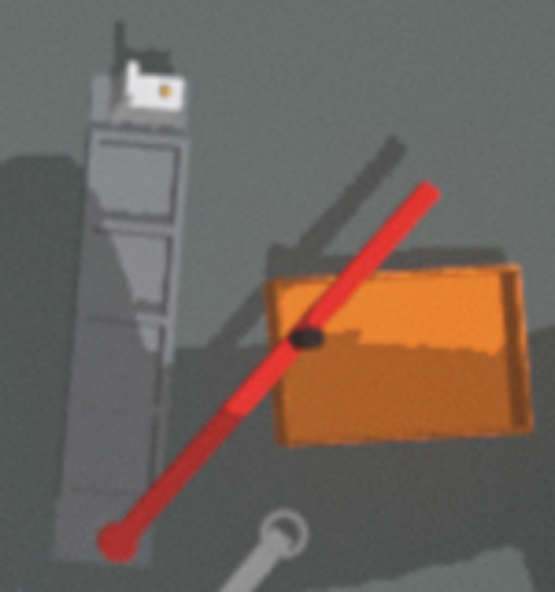

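Run:
```python
from h import *
A=lambda u,v,z:p2w("top",150+u/4-.375,130+v/4-.375,z)
B=lambda u,v,z:p2w("top",320+u/3.7-.36,125+v/3.7-.36,z)
np.set_printoptions(precision=4,suppress=True)
for n,p in dict(y1=A(320,287,.026),y2=A(199,400,.026),w=A(82,396,.026),d=A(574,188,.022)).items(): print(n,p)
S=lambda u,v,z:p2w("scene",u/1.4,v/1.4,z)
print("scene stems",S(481,280,.054),S(501,228,.054),S(541,210,.054),S(409,358,.05))
print("tray corners",A(33,213,.024),A(388,228,.024),A(378,469,.024),A(17,454,.024))
rc=[B(52,556,.005),B(150,566,.005),B(188,78,.005),B(93,75,.005)];print("rack",rc,np.mean(rc,0))
print("hinge",B(119,543,.071),S(260,265,.071),"tip",B(430,188,.071),"knob",B(308,338,.1),S(213,353,.105),"catch",B(155,91,.051))
print("box",[B(*q,.03) for q in((265,282),(520,265),(533,430),(282,445))])
print("spanner",B(285,530,.005),"glue,motor",p2w("top",381/1.4,172/1.4,.07),p2w("top",423/1.4,182/1.4,.04), "dish",p2w("top",392/1.4,395/1.4,.02),"turq",A(582,337,.022))
```

```text
y1 [0.5946 0.1159 0.026 ]
y2 [0.527  0.1919 0.026 ]
w [0.5315 0.2643 0.026 ]
d [ 0.6519 -0.0423  0.022 ]
scene stems [0.6003 0.1145 0.054 ] [0.535  0.1922 0.054 ] [0.5361 0.2666 0.054 ] [ 0.6585 -0.0411  0.05  ]
tray corners [0.6461 0.2944 0.024 ] [0.6301 0.0733 0.024 ] [0.4818 0.0827 0.024 ] [0.4969 0.3056 0.024 ]
rack [array([ 0.4061, -0.136 ,  0.005 ]), array([ 0.3979, -0.2011,  0.005 ]), array([ 0.7268, -0.2395,  0.005 ]), array([ 0.731 , -0.1751,  0.005 ])] [ 0.5655 -0.1879  0.005 ]
hinge [ 0.4205 -0.1709  0.071 ] [ 0.4287 -0.1659  0.071 ] tip [ 0.6374 -0.3741  0.071 ] knob [ 0.5441 -0.2853  0.1   ] [ 0.5489 -0.2791  0.105 ] catch [ 0.7088 -0.208   0.051 ]
box [array([ 0.5842, -0.2791,  0.03  ]), array([ 0.5905, -0.4456,  0.03  ]), array([ 0.4826, -0.4484,  0.03  ]), array([ 0.4771, -0.2856,  0.03  ])]
spanner [ 0.4195 -0.2919  0.005 ] glue,motor [0.7747 0.0042 0.07  ] [ 0.7632 -0.0675  0.04  ] dish [ 0.3935 -0.0029  0.02  ] turq [ 0.5594 -0.0446  0.022 ]
```

The crop shows two yellow-hubbed wheels and one white in the tray, and the loose yellow wheel at c1 (574,188). Turquoise and purple are the decoys. The keeper is at about 0.64 rad, with its knob at about (0.545, -0.287). I'll open the bar first by caging the knob.

Call:
arm_command([
  {"slide": [0.35,0.227,0],"yaw": 2.02,"gripper": 0.4},
  {"slide": [0.35,0.227,0],"yaw": 2.02,"gripper": 0.4},
  {"slide": [0.35,0.227,0],"yaw": 2.02,"gripper": 0.4},
  {"slide": [0.35,0.227,0],"yaw": 2.02,"gripper": 0.4},
  {"slide": [0.35,0.227,0],"yaw": 2.02,"gripper": 0.4},
  {"slide": [0.35,0.227,0],"yaw": 2.02,"gripper": 0.4},
  {"slide": [0.35,0.227,0],"yaw": 2.02,"gripper": 0.4},
  {"slide": [0.35,0.227,0],"yaw": 2.02,"gripper": 0.4},
])

```text
time_s: 1.1
ee_pos: [0.5475, -0.2848, 0.2045]
eef_rot: [-3.141, -0.001, 1.873]
force: [-0.1, -0.9, 0.1]
grip_width: 0.0377
```

Call:
arm_command([
  {"slide": [0,0,0],"yaw": 0.1},
  {"slide": [0,0,0],"yaw": 0.1},
  {"slide": [0,0,0],"yaw": 0.1},
  {"slide": [0,0,0]},
])

```text
invalid input
```

Call:
arm_command([
  {"slide": [0,0,0],"yaw": 0.5,"gripper": 0.4},
  {"slide": [0,0,0],"yaw": 0.5,"gripper": 0.4},
  {"slide": [0,0,0],"yaw": 0.5,"gripper": 0.4},
  {"slide": [0,0,0],"yaw": 0.5,"gripper": 0.4},
])

```text
time_s: 1.6
ee_pos: [0.5456, -0.2869, 0.2051]
eef_rot: [-3.141, -0.001, 2.363]
force: [0.3, 1.1, -0.9]
grip_width: 0.0374
```

Run:
```python
from h import *
snap("scene","s2.png",(50,130,290,340),3)
snap("top","t2.png")
```

```text
(no output)
```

View pics/s2.png

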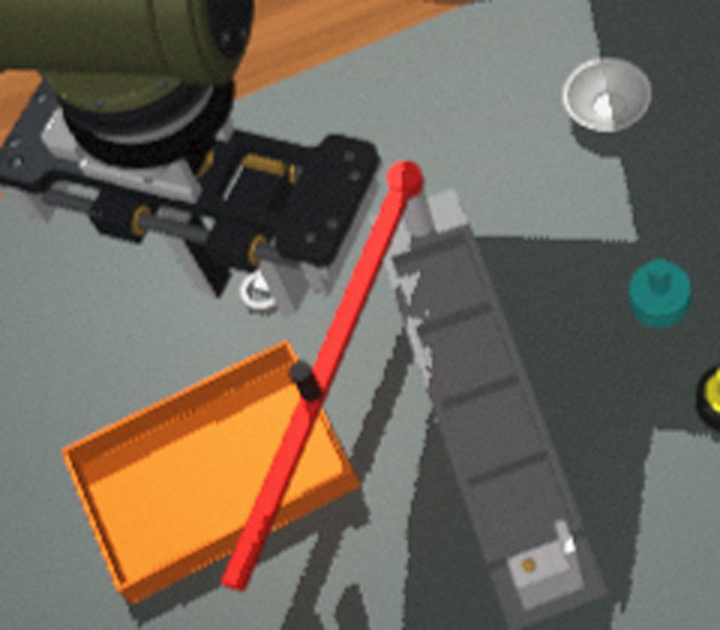

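The scene view shows the knob top at s2 (301,370) and the hinge at (405,178). The gripper hangs above, short of the bar.

Run:
```python
from h import *
S=lambda u,v,z:p2w("scene",50+u/3-.33,130+v/3-.33,z)
print(S(301,370,.105),S(405,178,.073),S(236,582,.066))
print("bay corners z.021", S(540,455,.021),S(470,485,.021),S(463,232,.021),S(392,262,.021),"catchtop",S(547,575,.051))
```

```text
[ 0.5485969  -0.28327015  0.105     ] [ 0.4283089  -0.16770146  0.073     ] [ 0.64034176 -0.37009261  0.066     ]
bay corners z.021 [ 0.63619655 -0.16978778  0.021     ] [ 0.63311375 -0.21899371  0.021     ] [ 0.45584683 -0.14399505  0.021     ] [ 0.45418097 -0.19822776  0.021     ] catchtop [ 0.72144524 -0.2030737   0.051     ]
```

Call:
arm_command([
  {"slide": [0.001,0.002,-0.06],"yaw": 0.0,"gripper": 0.4},
  {"slide": [0.001,0.002,-0.095],"yaw": 0.0,"gripper": 0.4},
  {"slide": [0.001,0.002,-0.124],"yaw": 0.0,"gripper": 0.4},
  {"slide": [0.001,0.002,-0.124],"yaw": 0.0,"gripper": 0.25},
  {"slide": [0.001,0.002,-0.124],"yaw": 0.0,"gripper": 0.25},
])

```text
time_s: 2.33
ee_pos: [0.5472, -0.2853, 0.0829]
eef_rot: [3.141, 0.002, 2.363]
force: [-0.5, -0.1, 0.1]
grip_width: 0.0241
```

Run:
```python
import numpy as np
h=np.array([.4235,-.170])
for j in (.64,.75,.9,1.05,1.2,1.35,1.5):
    f=-.118-j; print(j,(h+.17*np.array([np.cos(f),np.sin(f)])).round(3),round(f+np.pi,3))
```

```text
0.64 [ 0.547 -0.287] 2.384
0.75 [ 0.533 -0.3  ] 2.274
0.9 [ 0.513 -0.315] 2.124
1.05 [ 0.49  -0.326] 1.974
1.2 [ 0.466 -0.335] 1.824
1.35 [ 0.441 -0.339] 1.674
1.5 [ 0.415 -0.34 ] 1.524
```

Call:
arm_command([
  {"slide": [-0.013,-0.013,0],"yaw": -0.1,"gripper": 0.25},
  {"slide": [-0.034,-0.029,0],"yaw": -0.25,"gripper": 0.25},
  {"slide": [-0.057,-0.04,0],"yaw": -0.4,"gripper": 0.25},
  {"slide": [-0.081,-0.049,0],"yaw": -0.55,"gripper": 0.25},
  {"slide": [-0.106,-0.053,0],"yaw": -0.7,"gripper": 0.25},
  {"slide": [-0.134,-0.053,0],"yaw": -0.85,"gripper": 0.25},
  {"slide": [-0.134,-0.053,0],"yaw": -0.85,"gripper": 0.25},
  {"slide": [-0.134,-0.053,0],"yaw": -0.85,"gripper": 0.25},
])

```text
time_s: 3.32
ee_pos: [0.4137, -0.3384, 0.0826]
eef_rot: [3.14, 0.001, 1.516]
force: [-0.3, 0.9, 0.4]
grip_width: 0.0236
```

Run:
```python
from h import *
snap("scene","s3.png",scale=1.4)
```

```text
(no output)
```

View pics/s3.png

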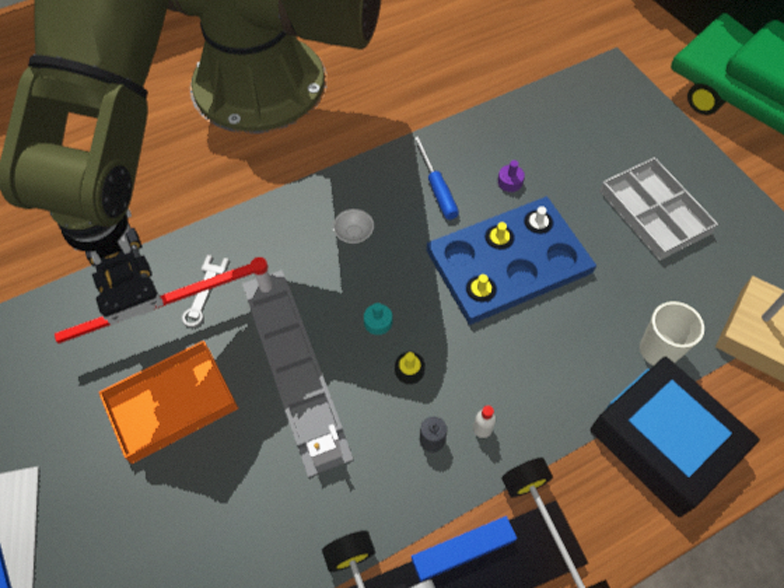

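The bar is open to about 1.5 rad and nothing else moved. Next I'll lift clear and go to the loose wheel at about (0.654, -0.0415).

Call:
arm_command([
  {"slide": [0,0,0.06],"yaw": 0,"gripper": 0.3},
  {"slide": [0,0,0.1],"yaw": 0,"gripper": 0.5},
  {"slide": [0.24,0.297,0.07],"yaw": -0.06,"gripper": 0.5},
  {"slide": [0.24,0.297,0.07],"yaw": -0.06,"gripper": 0.5},
  {"slide": [0.24,0.297,0.07],"yaw": -0.06,"gripper": 0.5},
  {"slide": [0.24,0.297,0.07],"yaw": -0.06,"gripper": 0.5},
  {"slide": [0.24,0.297,0.07],"yaw": -0.06,"gripper": 0.5},
  {"slide": [0.24,0.297,0.07],"yaw": -0.06,"gripper": 0.5},
])

```text
time_s: 4.38
ee_pos: [0.6493, -0.0447, 0.1521]
eef_rot: [3.141, 0.0, 1.456]
force: [1.0, -0.1, 1.4]
grip_width: 0.0469
```

Run:
```python
from h import *
print(readout.get_obs()["ee_pos"])
snap("scene","s4.png",(150,180,400,330),3)
```

```text
[ 0.64927403 -0.04472913  0.1521133 ]
```

View pics/s4.png

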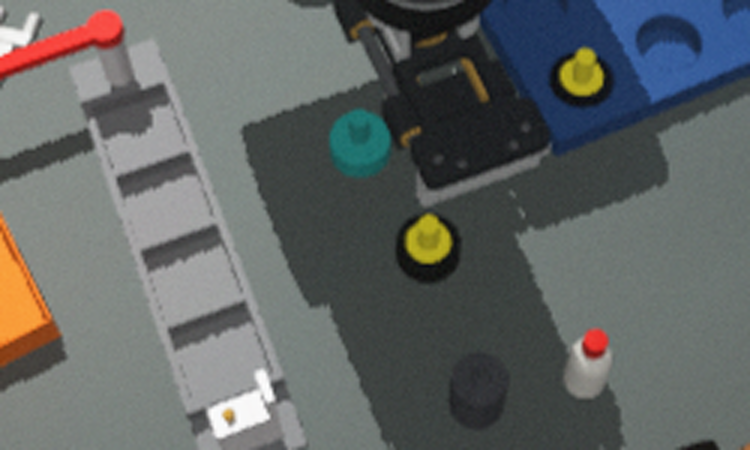

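The loose wheel's stem top is at s4 (428,219) and its tyre centre at (428,246). Bay 4 lies between the divider at (215,322) and the catch.

Run:
```python
from h import *
S=lambda u,v,z:p2w("scene",150+u/3-.33,180+v/3-.33,z)
print("d",S(428,219,.05),S(428,240,.022))
c=np.array([.5655,-.188]);a=-.118;ex=np.array([np.cos(a),np.sin(a)]);ey=np.array([-ex[1],ex[0]])
for n,p in dict(div12=S(157,166,.021),div23=S(182,237,.021),div34=S(209,313,.021)).items(): q=p[:2]-c; print(n,p,q@ex,q@ey)
print("plate?",S(265,375,.081))
```

```text
d [ 0.65295435 -0.03750333  0.05      ] [ 0.65527799 -0.03829782  0.022     ]
div12 [ 0.51558134 -0.17550748  0.021     ] -0.05104222796661215 0.006528909856079307
div23 [ 0.57304085 -0.1828308   0.021     ] 0.006879856372441998 0.006021010775424593
div34 [ 0.63146772 -0.19012953  0.021     ] 0.06575969050022831 0.005651415225726322
plate? [ 0.70865298 -0.18191931  0.081     ]
```

Call:
arm_command([
  {"slide": [0.003,0.003,-0.06],"yaw": 0,"gripper": 0.5},
  {"slide": [0.003,0.003,-0.1],"yaw": 0,"gripper": 0.5},
  {"slide": [0.003,0.003,-0.127],"yaw": 0,"gripper": 0.5},
  {"slide": [0.003,0.003,-0.127],"yaw": 0,"gripper": 0.5},
])

```text
time_s: 4.92
ee_pos: [0.651, -0.0436, 0.0239]
eef_rot: [-3.141, -0.0, 1.456]
force: [0.2, -0.0, 0.4]
grip_width: 0.0466
```

Call:
arm_command([
  {"slide": [0.002,0.003,0.002],"yaw": 0,"gripper": 0.5},
  {"slide": [0.002,0.003,0.002],"yaw": 0,"gripper": 0.0},
  {"slide": [0.002,0.003,0.002],"yaw": 0,"gripper": 0.0},
  {"slide": [0.002,0.003,0.002],"yaw": 0,"gripper": 0.0},
  {"slide": [0.002,0.003,0.002],"yaw": 0,"gripper": 0.0},
], grip_force=30)

```text
time_s: 5.55
ee_pos: [0.6527, -0.0413, 0.0272]
eef_rot: [3.141, 0.0, 1.454]
force: [-0.3, 0.3, 0.9]
grip_width: 0.0131
```

Run:
```python
from h import *
print(readout.get_obs()["ee_pos"])
snap("scene","s5.png",(150,180,400,330),3)
snap("top","t5.png",(230,130,430,280),4)
```

```text
[ 0.65268367 -0.04128366  0.02715489]
```

View pics/t5.png

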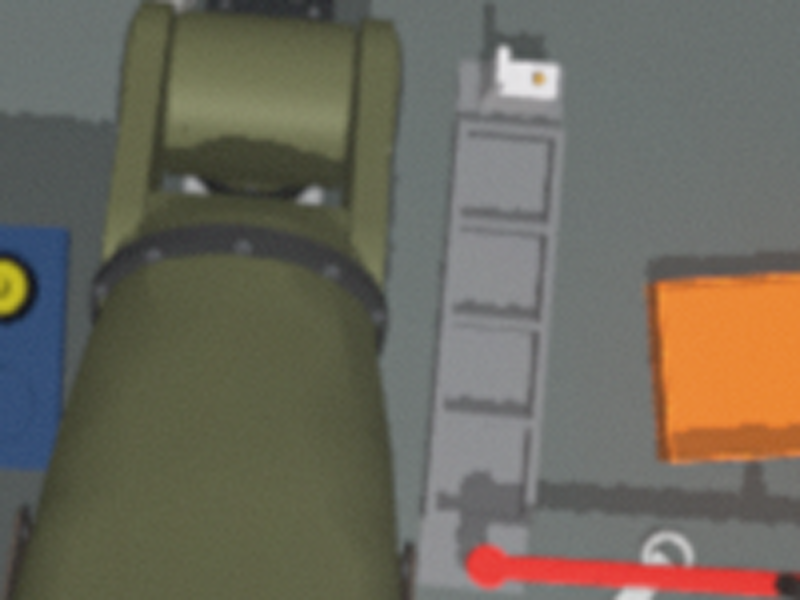

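Run:
```python
from h import *
T=lambda u,v,z:p2w("top",230+u/4-.375,130+v/4-.375,z)[:2]
D=[T(488,416,.021),T(498,320,.021),T(506,223,.021)]
print(D,"base corners",[T(*q,.005) for q in((460,60),(562,64),(520,595),(417,583))],"hinge",T(487,566,.072),"knob",T(800,582,.1))
print(np.linalg.norm(D[0]-D[2]))
b=[T(*q,.005) for q in((460,60),(562,64),(520,595),(417,583))]
print("center base",np.mean(b,0),"catch",T(529,80,.051))
```

```text
[array([ 0.50714713, -0.1815528 ]), array([ 0.56584491, -0.18985192]), array([ 0.62559104, -0.19700209])] base corners [array([ 0.73171337, -0.17475384]), array([ 0.7271084 , -0.23869201]), array([ 0.39604513, -0.19968278]), array([ 0.40496553, -0.13641379])] hinge [ 0.42121022 -0.16980031] knob [ 0.41096111 -0.33845718]
0.11944722511254456
center base [ 0.56495811 -0.18738561] catch [ 0.70784459 -0.2088042 ]
```

View pics/s5.png

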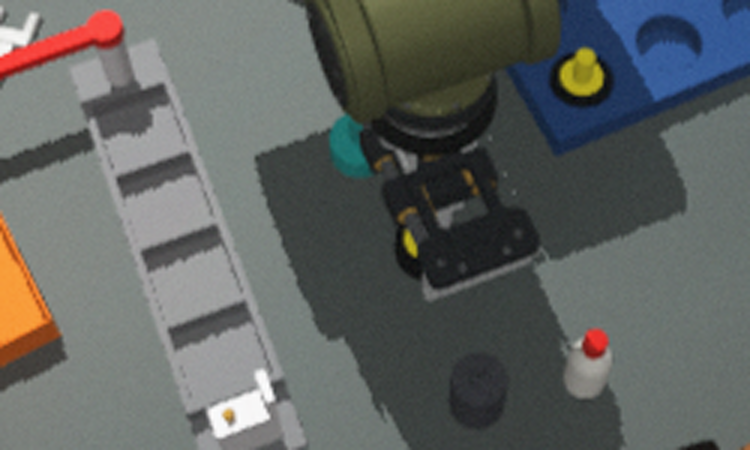

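The grip is on the stem at 13.1 mm. Lifting, and carrying it to bay 4.

Call:
arm_command([
  {"slide": [0,0,0.05],"yaw": 0,"gripper": 0},
  {"slide": [0,0,0.08],"yaw": 0,"gripper": 0},
  {"slide": [0.001,-0.05,0.09],"yaw": 0,"gripper": 0},
  {"slide": [0.002,-0.1,0.09],"yaw": 0,"gripper": 0},
  {"slide": [0.003,-0.14,0.09],"yaw": 0,"gripper": 0},
  {"slide": [0.003,-0.157,0.07],"yaw": 0,"gripper": 0},
  {"slide": [0.003,-0.157,0.04],"yaw": 0,"gripper": 0},
  {"slide": [0.003,-0.157,0.03],"yaw": 0,"gripper": 0},
])

```text
time_s: 6.65
ee_pos: [0.6545, -0.1971, 0.0538]
eef_rot: [-3.137, -0.001, 1.454]
force: [0.4, -0.0, -1.3]
grip_width: 0.0132
```

Run:
```python
from h import *
o=readout.get_obs();print(o["ee_pos"],o["grip_width"],o["force"])
snap("scene","s6.png",(150,180,330,330),4)
```

```text
[ 0.65446569 -0.19711965  0.05380856] 0.013246643777866742 [ 0.3973137  -0.03783171 -1.25499838]
```

View pics/s6.png

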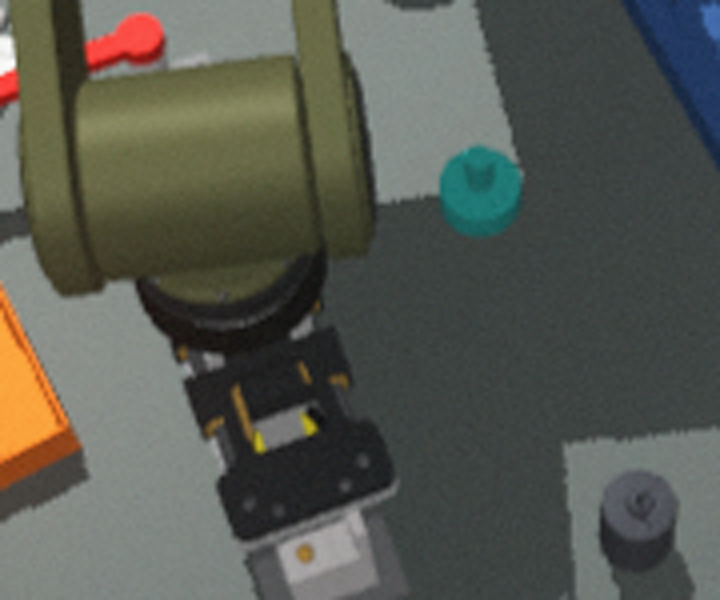

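The wheel is still held; the view is hidden by the gripper (10 pictures viewed). I'll lower by feel.

Call:
arm_command([
  {"slide": [0.001,-0.001,-0.008],"yaw": 0,"gripper": 0},
  {"slide": [0.001,-0.001,-0.014],"yaw": 0,"gripper": 0},
  {"slide": [0.001,-0.001,-0.019],"yaw": 0,"gripper": 0},
  {"slide": [0.001,-0.001,-0.021],"yaw": 0,"gripper": 0},
  {"slide": [0.001,-0.001,-0.021],"yaw": 0,"gripper": 0},
])

```text
time_s: 7.32
ee_pos: [0.6567, -0.1992, 0.0361]
eef_rot: [3.142, -0.0, 1.454]
force: [-1.0, 0.5, -0.4]
grip_width: 0.0135
```

Call:
arm_command([
  {"slide": [0,0,-0.002],"yaw": 0,"gripper": 0},
  {"slide": [0,0,-0.004],"yaw": 0,"gripper": 0},
  {"slide": [0,0,-0.004],"yaw": 0,"gripper": 0},
])

```text
time_s: 7.7
ee_pos: [0.6567, -0.1992, 0.0321]
eef_rot: [3.141, 0.0, 1.454]
force: [-1.2, -0.1, 0.5]
grip_width: 0.0134
```

Call:
arm_command([
  {"slide": [0,0,0],"yaw": 0,"gripper": 0.35},
  {"slide": [0,0,0],"yaw": 0,"gripper": 0.35},
  {"slide": [0,0,0.05],"yaw": 0,"gripper": 0.35},
  {"slide": [0,0,0.1],"yaw": 0,"gripper": 0.5},
  {"slide": [-0.061,0.315,0.1],"yaw": 0,"gripper": 0.5},
  {"slide": [-0.061,0.315,0.1],"yaw": 0,"gripper": 0.5},
  {"slide": [-0.061,0.315,0.1],"yaw": 0,"gripper": 0.5},
  {"slide": [-0.061,0.315,0.1],"yaw": 0,"gripper": 0.5},
])

```text
time_s: 8.7
ee_pos: [0.6085, 0.0481, 0.1323]
eef_rot: [3.141, -0.0, 1.454]
force: [0.1, 0.5, -0.2]
grip_width: 0.0468
```

Run:
```python
from h import *
o=readout.get_obs();print(o["ee_pos"],o["grip_width"])
snap("top","t7.png",(300,120,460,270),4)
snap("scene","s7.png",(150,130,350,340),2.8)
a,b=cv2.imread("pics/t7.png"),cv2.imread("pics/s7.png"); b=cv2.resize(b,(571,600))
m=np.hstack([a,b]); cv2.imwrite("pics/m7.png",cv2.resize(m,(800,int(600*800/m.shape[1])),interpolation=cv2.INTER_AREA))
```

```text
[0.60853663 0.04807707 0.13232274] 0.04676416931862189
```

View pics/m7.png

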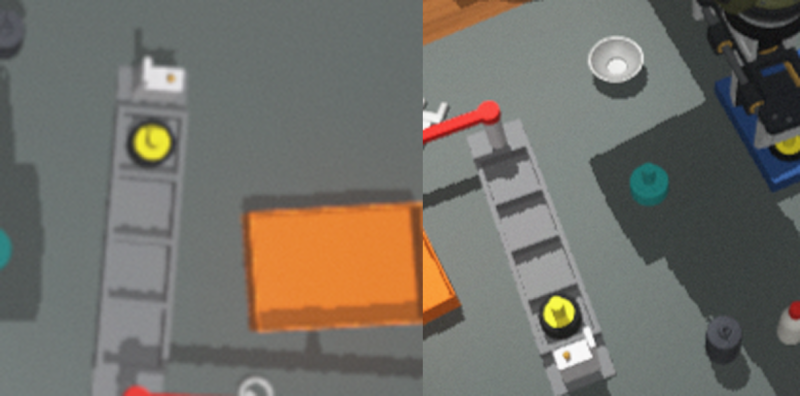

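Wheel_d sits centred and flat in bay 4. On to y1.

Call:
arm_command([
  {"slide": [-0.012,0.063,0],"yaw": 0,"gripper": 0.5},
  {"slide": [-0.012,0.063,0],"yaw": 0,"gripper": 0.5},
  {"slide": [-0.012,0.063,-0.05],"yaw": 0,"gripper": 0.5},
  {"slide": [-0.012,0.063,-0.05],"yaw": 0,"gripper": 0.5},
])

```text
time_s: 9.3
ee_pos: [0.5956, 0.1079, 0.0792]
eef_rot: [-3.136, 0.002, 1.453]
force: [1.2, -0.4, 0.5]
grip_width: 0.0469
```

Call:
arm_command([
  {"slide": [0,0.006,-0.01],"yaw": 0,"gripper": 0.5},
  {"slide": [0,0.006,-0.04],"yaw": 0,"gripper": 0.5},
  {"slide": [0,0.006,-0.045],"yaw": 0,"gripper": 0.5},
  {"slide": [0,0.006,-0.045],"yaw": 0,"gripper": 0.5},
])

```text
time_s: 9.8
ee_pos: [0.5977, 0.1152, 0.0382]
eef_rot: [3.141, -0.0, 1.454]
force: [-0.2, -1.0, 0.2]
grip_width: 0.0469
```

Lowering 7 mm and gripping, then checking after the lift.

Call:
arm_command([
  {"slide": [-0.002,0,-0.007],"yaw": 0,"gripper": 0.5},
  {"slide": [-0.002,0,-0.007],"yaw": 0,"gripper": 0.5},
  {"slide": [-0.002,0,-0.007],"yaw": 0,"gripper": 0},
  {"slide": [-0.002,0,-0.007],"yaw": 0,"gripper": 0},
  {"slide": [-0.002,0,-0.007],"yaw": 0,"gripper": 0},
  {"slide": [-0.002,0,-0.007],"yaw": 0,"gripper": 0},
  {"slide": [-0.002,0,-0.007],"yaw": 0,"gripper": 0},
])

```text
time_s: 10.68
ee_pos: [0.5952, 0.1152, 0.0301]
eef_rot: [3.141, -0.0, 1.454]
force: [0.3, 0.3, 0.8]
grip_width: 0.0133
```

Call:
arm_command([
  {"slide": [0,0,0.04],"yaw": 0,"gripper": 0},
  {"slide": [0,0,0.09],"yaw": 0,"gripper": 0},
  {"slide": [0.001,-0.06,0.1],"yaw": 0,"gripper": 0},
  {"slide": [0.001,-0.12,0.1],"yaw": 0,"gripper": 0},
  {"slide": [0.001,-0.18,0.1],"yaw": 0,"gripper": 0},
  {"slide": [0.001,-0.24,0.1],"yaw": 0,"gripper": 0},
  {"slide": [0.001,-0.29,0.1],"yaw": 0,"gripper": 0},
  {"slide": [0.001,-0.307,0.1],"yaw": 0,"gripper": 0},
])

```text
time_s: 11.68
ee_pos: [0.5956, -0.1943, 0.1298]
eef_rot: [-3.141, 0.0, 1.451]
force: [0.2, -0.1, -1.0]
grip_width: 0.0136
```

Call:
arm_command([
  {"slide": [0,0,-0.03],"yaw": 0,"gripper": 0},
  {"slide": [0,0,-0.055],"yaw": 0,"gripper": 0},
  {"slide": [0,0,-0.07],"yaw": 0,"gripper": 0},
  {"slide": [0,0,-0.07],"yaw": 0,"gripper": 0},
  {"slide": [0,0,-0.07],"yaw": 0,"gripper": 0},
])

```text
time_s: 12.3
ee_pos: [0.5967, -0.1917, 0.0612]
eef_rot: [3.14, 0.0, 1.454]
force: [0.3, 0.3, -0.6]
grip_width: 0.0134
```

Call:
arm_command([
  {"slide": [0,0,-0.01],"yaw": 0,"gripper": 0},
  {"slide": [0,0,-0.02],"yaw": 0,"gripper": 0},
  {"slide": [0,0,-0.026],"yaw": 0,"gripper": 0},
  {"slide": [0,0,-0.029],"yaw": 0,"gripper": 0},
  {"slide": [0,0,-0.029],"yaw": 0,"gripper": 0},
  {"slide": [0,0,-0.029],"yaw": 0,"gripper": 0},
])

```text
time_s: 13.05
ee_pos: [0.5963, -0.1918, 0.0313]
eef_rot: [3.141, 0.0, 1.454]
force: [0.6, 0.5, -0.8]
grip_width: 0.0133
```

Call:
arm_command([
  {"slide": [0,0,0],"yaw": 0,"gripper": 0.35},
  {"slide": [0,0,0],"yaw": 0,"gripper": 0.35},
  {"slide": [0,0,0.05],"yaw": 0,"gripper": 0.35},
  {"slide": [0,0,0.1],"yaw": 0,"gripper": 0.5},
  {"slide": [-0.01,0.06,0.1],"yaw": 0,"gripper": 0.5},
  {"slide": [-0.02,0.12,0.1],"yaw": 0,"gripper": 0.5},
  {"slide": [-0.03,0.18,0.1],"yaw": 0,"gripper": 0.5},
  {"slide": [-0.04,0.24,0.1],"yaw": 0,"gripper": 0.5},
])

```text
time_s: 14.05
ee_pos: [0.5556, 0.05, 0.1314]
eef_rot: [3.141, -0.0, 1.454]
force: [0.7, -0.1, -0.4]
grip_width: 0.0471
```

Call:
arm_command([
  {"slide": [-0.014,0.07,0],"yaw": 0,"gripper": 0.5},
  {"slide": [-0.028,0.143,0],"yaw": 0,"gripper": 0.5},
  {"slide": [-0.028,0.143,0],"yaw": 0,"gripper": 0.5},
  {"slide": [-0.028,0.143,-0.04],"yaw": 0,"gripper": 0.5},
  {"slide": [-0.028,0.143,-0.06],"yaw": 0,"gripper": 0.5},
  {"slide": [-0.028,0.143,-0.06],"yaw": 0,"gripper": 0.5},
])

```text
time_s: 14.8
ee_pos: [0.5277, 0.1904, 0.07]
eef_rot: [-3.139, 0.001, 1.453]
force: [0.2, 0.6, 1.0]
grip_width: 0.0468
```

Call:
arm_command([
  {"slide": [0,0,-0.02],"yaw": 0,"gripper": 0.5},
  {"slide": [0,0,-0.039],"yaw": 0,"gripper": 0.5},
  {"slide": [0,0,-0.039],"yaw": 0,"gripper": 0.5},
  {"slide": [0,0,-0.039],"yaw": 0,"gripper": 0},
  {"slide": [0,0,-0.039],"yaw": 0,"gripper": 0},
  {"slide": [0,0,-0.039],"yaw": 0,"gripper": 0},
  {"slide": [0,0,-0.039],"yaw": 0,"gripper": 0},
  {"slide": [0,0,-0.039],"yaw": 0,"gripper": 0},
])

```text
time_s: 15.8
ee_pos: [0.5283, 0.1913, 0.0324]
eef_rot: [3.141, -0.0, 1.454]
force: [-0.8, -0.3, 2.2]
grip_width: 0.0136
```

Call:
arm_command([
  {"slide": [0,0,0.04],"yaw": 0,"gripper": 0},
  {"slide": [0,0,0.09],"yaw": 0,"gripper": 0},
  {"slide": [0.001,-0.06,0.1],"yaw": 0,"gripper": 0},
  {"slide": [0.003,-0.12,0.1],"yaw": 0,"gripper": 0},
  {"slide": [0.004,-0.18,0.1],"yaw": 0,"gripper": 0},
  {"slide": [0.005,-0.24,0.1],"yaw": 0,"gripper": 0},
  {"slide": [0.006,-0.3,0.1],"yaw": 0,"gripper": 0},
  {"slide": [0.008,-0.35,0.1],"yaw": 0,"gripper": 0},
])

```text
time_s: 16.8
ee_pos: [0.5358, -0.161, 0.1321]
eef_rot: [-3.142, 0.0, 1.453]
force: [0.8, 1.0, -0.9]
grip_width: 0.0132
```

Call:
arm_command([
  {"slide": [0,-0.026,0],"yaw": 0,"gripper": 0},
  {"slide": [0,-0.026,-0.03],"yaw": 0,"gripper": 0},
  {"slide": [0,-0.026,-0.055],"yaw": 0,"gripper": 0},
  {"slide": [0,-0.026,-0.07],"yaw": 0,"gripper": 0},
  {"slide": [0,-0.026,-0.07],"yaw": 0,"gripper": 0},
  {"slide": [0,-0.026,-0.07],"yaw": 0,"gripper": 0},
])

```text
time_s: 17.55
ee_pos: [0.5366, -0.1849, 0.063]
eef_rot: [3.14, 0.0, 1.454]
force: [1.6, 0.4, 0.1]
grip_width: 0.0133
```

Call:
arm_command([
  {"slide": [0,0,-0.01],"yaw": 0,"gripper": 0},
  {"slide": [0,0,-0.02],"yaw": 0,"gripper": 0},
  {"slide": [0,0,-0.026],"yaw": 0,"gripper": 0},
  {"slide": [0,0,-0.029],"yaw": 0,"gripper": 0},
  {"slide": [0,0,-0.029],"yaw": 0,"gripper": 0},
  {"slide": [0,0,-0.029],"yaw": 0,"gripper": 0},
])

```text
time_s: 18.3
ee_pos: [0.5363, -0.1848, 0.0334]
eef_rot: [3.141, 0.0, 1.454]
force: [-2.1, 1.6, 5.3]
grip_width: 0.0131
```

Call:
arm_command([
  {"slide": [0,0,0],"yaw": 0,"gripper": 0.35},
  {"slide": [0,0,0],"yaw": 0,"gripper": 0.35},
  {"slide": [0,0,0.05],"yaw": 0,"gripper": 0.35},
  {"slide": [0,0,0.1],"yaw": 0,"gripper": 0.5},
  {"slide": [0,0.06,0.1],"yaw": 0,"gripper": 0.5},
  {"slide": [-0.001,0.12,0.1],"yaw": 0,"gripper": 0.5},
  {"slide": [-0.001,0.18,0.1],"yaw": 0,"gripper": 0.5},
  {"slide": [-0.002,0.24,0.1],"yaw": 0,"gripper": 0.5},
])

```text
time_s: 19.3
ee_pos: [0.5339, 0.0571, 0.1331]
eef_rot: [3.141, -0.0, 1.454]
force: [1.6, 0.9, 0.2]
grip_width: 0.047
```

Call:
arm_command([
  {"slide": [0,0.06,0],"yaw": 0,"gripper": 0.5},
  {"slide": [-0.001,0.12,0],"yaw": 0,"gripper": 0.5},
  {"slide": [-0.001,0.18,0],"yaw": 0,"gripper": 0.5},
  {"slide": [-0.001,0.208,0],"yaw": 0,"gripper": 0.5},
  {"slide": [-0.001,0.208,-0.03],"yaw": 0,"gripper": 0.5},
  {"slide": [-0.001,0.208,-0.06],"yaw": 0,"gripper": 0.5},
  {"slide": [-0.001,0.208,-0.06],"yaw": 0,"gripper": 0.5},
])

```text
time_s: 20.18
ee_pos: [0.532, 0.2628, 0.0711]
eef_rot: [-3.138, 0.002, 1.454]
force: [0.3, -0.0, -0.1]
grip_width: 0.0469
```

Run:
```python
from h import *
o=readout.get_obs();print(o["ee_pos"],o["grip_width"])
snap("top","t8.png",(300,120,460,270),4)
snap("scene","s8.png",(150,130,350,340),2.8)
a,b=cv2.imread("pics/t8.png"),cv2.imread("pics/s8.png"); b=cv2.resize(b,(571,600))
m=np.hstack([a,b]); cv2.imwrite("pics/m8.png",cv2.resize(m,(800,int(600*800/m.shape[1])),interpolation=cv2.INTER_AREA))
```

```text
[0.53203249 0.26279106 0.0711168 ] 0.046923961103289495
```

View pics/m8.png

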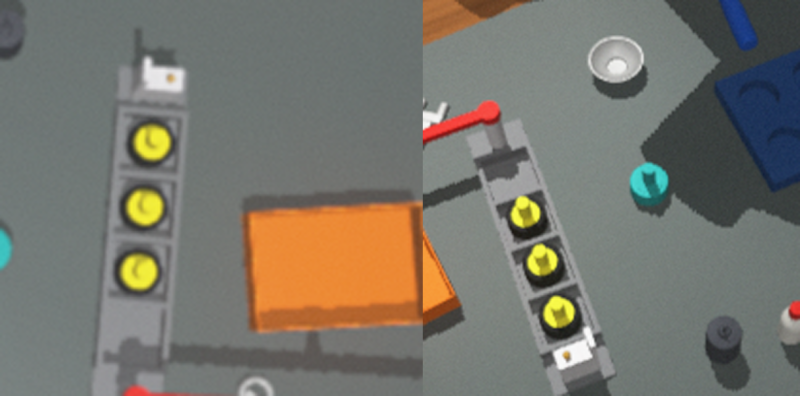

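Three yellow wheels sit flat in bays 2–4, bar open. Gripping the white one.

Call:
arm_command([
  {"slide": [0,0,-0.02],"yaw": 0,"gripper": 0.5},
  {"slide": [0,0,-0.04],"yaw": 0,"gripper": 0.5},
  {"slide": [0,0,-0.04],"yaw": 0,"gripper": 0.5},
  {"slide": [0,0,-0.04],"yaw": 0,"gripper": 0},
  {"slide": [0,0,-0.04],"yaw": 0,"gripper": 0},
  {"slide": [0,0,-0.04],"yaw": 0,"gripper": 0},
  {"slide": [0,0,-0.04],"yaw": 0,"gripper": 0},
  {"slide": [0,0,-0.04],"yaw": 0,"gripper": 0},
])

```text
time_s: 21.28
ee_pos: [0.5333, 0.2633, 0.0333]
eef_rot: [3.141, -0.0, 1.454]
force: [0.4, -0.0, 2.6]
grip_width: 0.0137
```

Call:
arm_command([
  {"slide": [0,0,0.04],"yaw": 0,"gripper": 0},
  {"slide": [0,0,0.09],"yaw": 0,"gripper": 0},
  {"slide": [0,-0.06,0.1],"yaw": 0,"gripper": 0},
  {"slide": [0,-0.12,0.1],"yaw": 0,"gripper": 0},
  {"slide": [0,-0.18,0.1],"yaw": 0,"gripper": 0},
  {"slide": [0,-0.24,0.1],"yaw": 0,"gripper": 0},
  {"slide": [0,-0.3,0.1],"yaw": 0,"gripper": 0},
  {"slide": [0,-0.36,0.1],"yaw": 0,"gripper": 0},
])

```text
time_s: 22.28
ee_pos: [0.5328, -0.0987, 0.1332]
eef_rot: [3.141, -0.0, 1.454]
force: [0.4, 1.1, -0.7]
grip_width: 0.0133
```

Call:
arm_command([
  {"slide": [0,-0.06,0],"yaw": 0,"gripper": 0},
  {"slide": [0,-0.12,0],"yaw": 0,"gripper": 0},
  {"slide": [0,-0.18,0],"yaw": 0,"gripper": 0},
  {"slide": [0,-0.24,0],"yaw": 0,"gripper": 0},
  {"slide": [0,-0.268,0],"yaw": 0,"gripper": 0},
  {"slide": [0,-0.268,-0.03],"yaw": 0,"gripper": 0},
  {"slide": [0,-0.268,-0.06],"yaw": 0,"gripper": 0},
  {"slide": [0,-0.268,-0.07],"yaw": 0,"gripper": 0},
])

```text
time_s: 23.28
ee_pos: [0.5324, -0.3643, 0.0611]
eef_rot: [-3.139, -0.002, 1.454]
force: [-0.2, 0.0, 0.2]
grip_width: 0.0129
```

Call:
arm_command([
  {"slide": [0,0,-0.015],"yaw": 0,"gripper": 0},
  {"slide": [0,0,-0.024],"yaw": 0,"gripper": 0},
  {"slide": [0,0,-0.027],"yaw": 0,"gripper": 0},
  {"slide": [0,0,-0.027],"yaw": 0,"gripper": 0},
])

```text
time_s: 23.78
ee_pos: [0.5333, -0.3649, 0.0364]
eef_rot: [3.141, 0.0, 1.454]
force: [-0.9, -0.3, -0.5]
grip_width: 0.0131
```

Call:
arm_command([
  {"slide": [0,0,-0.003],"yaw": 0,"gripper": 0},
  {"slide": [0,0,-0.003],"yaw": 0,"gripper": 0},
  {"slide": [0,0,-0.003],"yaw": 0,"gripper": 0.35},
  {"slide": [0,0,-0.003],"yaw": 0,"gripper": 0.35},
  {"slide": [0,0,0.05],"yaw": 0,"gripper": 0.35},
  {"slide": [0,0,0.11],"yaw": 0,"gripper": 0.4},
  {"slide": [-0.06,0.013,0.12],"yaw": 0.03,"gripper": 0.4},
  {"slide": [-0.06,0.013,0.12],"yaw": 0.06,"gripper": 0.4},
])

```text
time_s: 24.78
ee_pos: [0.4705, -0.351, 0.1569]
eef_rot: [-3.141, -0.0, 1.514]
force: [1.2, -0.9, 0.7]
grip_width: 0.0372
```

Run:
```python
from h import *
o=readout.get_obs();print(o["ee_pos"],o["grip_width"])
snap("top","t9.png",(150,110,470,310),2.5)
snap("scene","s9.png",(30,130,280,340),3)
```

```text
[ 0.47049106 -0.35102557  0.15692111] 0.03723216988470012
```

View pics/s9.png

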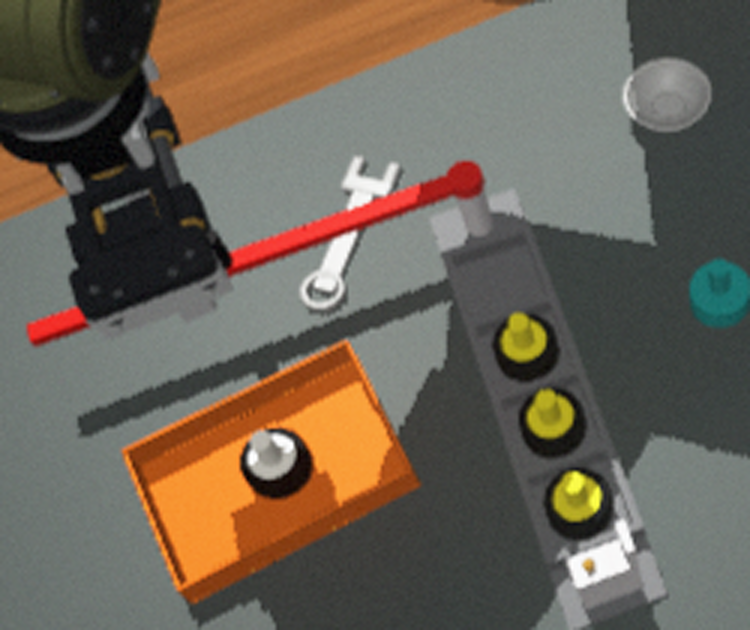

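The white wheel is flat in the orange box and the three yellows are in their bays. I'll cage the knob again.

Call:
arm_command([
  {"slide": [-0.052,0.012,0],"yaw": 0,"gripper": 0.4},
  {"slide": [-0.052,0.012,0],"yaw": 0,"gripper": 0.4},
  {"slide": [-0.052,0.012,-0.03],"yaw": 0,"gripper": 0.4},
  {"slide": [-0.052,0.012,-0.06],"yaw": 0,"gripper": 0.4},
  {"slide": [-0.052,0.012,-0.075],"yaw": 0,"gripper": 0.4},
  {"slide": [-0.052,0.012,-0.075],"yaw": 0,"gripper": 0.25},
  {"slide": [-0.052,0.012,-0.075],"yaw": 0,"gripper": 0.25},
])

```text
time_s: 25.75
ee_pos: [0.4217, -0.34, 0.0815]
eef_rot: [3.141, 0.0, 1.514]
force: [-0.6, -0.2, -0.3]
grip_width: 0.0244
```

Run:
```python
import numpy as np
h=np.array([.422,-.170]); p0=h+.17*np.array([np.cos(-1.595),np.sin(-1.595)])
for j in (1.477,1.3,1.15,1.0,.85,.7,.55,.4,.3,.2,.1,.03,0):
    f=-.118-j; p=h+.17*np.array([np.cos(f),np.sin(f)]);print(j,p.round(3),round(f+np.pi,3))
```

```text
1.477 [ 0.418 -0.34 ] 1.547
1.3 [ 0.448 -0.338] 1.724
1.15 [ 0.473 -0.332] 1.874
1.0 [ 0.496 -0.323] 2.024
0.85 [ 0.518 -0.31 ] 2.174
0.7 [ 0.538 -0.294] 2.324
0.55 [ 0.555 -0.275] 2.474
0.4 [ 0.57  -0.254] 2.624
0.3 [ 0.577 -0.239] 2.724
0.2 [ 0.583 -0.223] 2.824
0.1 [ 0.588 -0.207] 2.924
0.03 [ 0.59  -0.195] 2.994
0 [ 0.591 -0.19 ] 3.024
```

Call:
arm_command([
  {"slide": [0.026,0.002,0],"yaw": 0.17,"gripper": 0.25},
  {"slide": [0.051,0.008,0],"yaw": 0.33,"gripper": 0.25},
  {"slide": [0.074,0.017,0],"yaw": 0.49,"gripper": 0.25},
  {"slide": [0.096,0.03,0],"yaw": 0.65,"gripper": 0.25},
  {"slide": [0.116,0.046,0],"yaw": 0.81,"gripper": 0.25},
  {"slide": [0.133,0.065,0],"yaw": 0.96,"gripper": 0.25},
  {"slide": [0.148,0.086,0],"yaw": 1.11,"gripper": 0.25},
  {"slide": [0.155,0.101,0],"yaw": 1.21,"gripper": 0.25},
])

```text
time_s: 26.75
ee_pos: [0.5773, -0.2381, 0.0819]
eef_rot: [-3.142, 0.001, 2.728]
force: [0.2, -0.4, -0.8]
grip_width: 0.0236
```

Call:
arm_command([
  {"slide": [0.006,0.015,0],"yaw": 0.1,"gripper": 0.25},
  {"slide": [0.011,0.03,0],"yaw": 0.2,"gripper": 0.25},
  {"slide": [0.013,0.04,0],"yaw": 0.27,"gripper": 0.25},
  {"slide": [0.014,0.048,0],"yaw": 0.29,"gripper": 0.25},
  {"slide": [0.014,0.053,0],"yaw": 0.29,"gripper": 0.25},
  {"slide": [0.014,0.055,0],"yaw": 0.29,"gripper": 0.25},
])

```text
time_s: 27.5
ee_pos: [0.5903, -0.1838, 0.0814]
eef_rot: [-3.141, 0.0, 3.013]
force: [-0.1, -8.5, 1.2]
grip_width: 0.0234
```

Run:
```python
from h import *
o=readout.get_obs();print(o["ee_pos"],o["eef_rot"],o["force"])
snap("top","t10.png",(340,120,440,280),3.7)
snap("scene","s10.png",(150,180,310,320),4)
```

```text
[ 0.59026308 -0.18383752  0.08138474] [-3.14115622e+00  4.89637712e-04  3.01291869e+00] [-0.080432   -8.50976569  1.22549789]
```

View pics/s10.png

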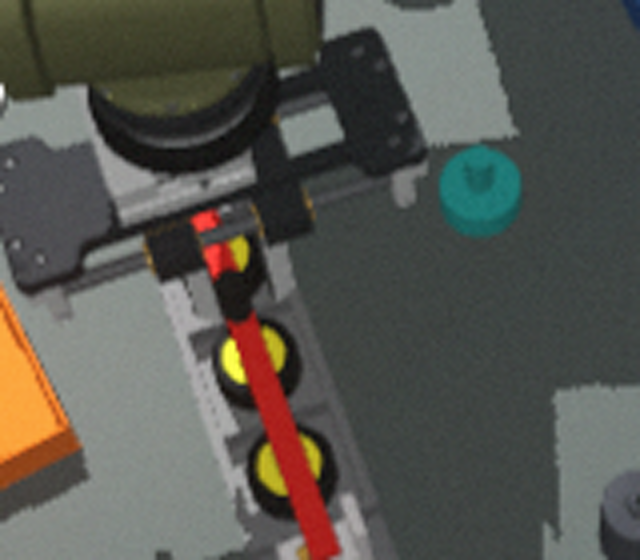

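The bar is at the detent pin with 8.5 N at the knob. Pushing on in small steps.

Call:
arm_command([
  {"slide": [0,0.002,0],"yaw": 0,"gripper": 0.25},
  {"slide": [0,0.003,0],"yaw": 0,"gripper": 0.25},
  {"slide": [0,0.004,0],"yaw": 0,"gripper": 0.25},
  {"slide": [0,0.004,0],"yaw": 0,"gripper": 0.25},
])

```text
time_s: 28.1
ee_pos: [0.5903, -0.1834, 0.0814]
eef_rot: [-3.137, 0.002, 3.012]
force: [2.5, -22.7, -3.0]
grip_width: 0.0239
```

22.7 N is well over the 12 N detent and the bar isn't moving, so it's probably on the stop. I'll back off, lift and look.

Call:
arm_command([
  {"slide": [0,-0.003,0],"yaw": 0,"gripper": 0.3},
  {"slide": [0,-0.003,0],"yaw": 0,"gripper": 0.4},
  {"slide": [0,-0.003,0.05],"yaw": 0,"gripper": 0.4},
  {"slide": [0,-0.003,0.11],"yaw": 0,"gripper": 0.4},
  {"slide": [-0.06,-0.003,0.13],"yaw": 0,"gripper": 0.4},
  {"slide": [-0.12,-0.003,0.13],"yaw": 0,"gripper": 0.4},
  {"slide": [-0.17,0.05,0.13],"yaw": 0,"gripper": 0.4},
  {"slide": [-0.2,0.1,0.13],"yaw": 0,"gripper": 0.4},
])

```text
time_s: 29.1
ee_pos: [0.3916, -0.0837, 0.211]
eef_rot: [3.141, 0.0, 3.012]
force: [1.3, 1.1, 0.5]
grip_width: 0.0376
```

Run:
```python
from h import *
o=readout.get_obs();print(o["ee_pos"],o["grip_width"])
snap("top","t11.png",(320,120,470,280),3.7)
snap("scene","s11.png",(130,170,290,330),3.7)
m=np.hstack([cv2.resize(cv2.imread("pics/t11.png")[:,:],(400,427)),cv2.resize(cv2.imread("pics/s11.png"),(400,400))[:]] if 0 else [cv2.imread("pics/t11.png")[:592,:400],cv2.imread("pics/s11.png")[:592,150:550]])
cv2.imwrite("pics/m11.png",m)
```

```text
[ 0.39158024 -0.08374795  0.21101226] 0.03755927566771093
```

View pics/m11.png

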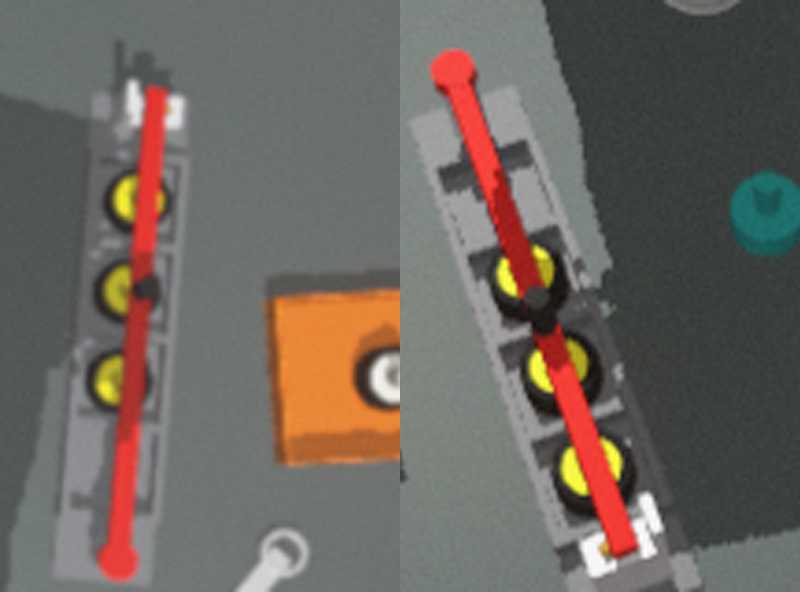

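Run:
```python
from h import *
for n in("top","scene"):
    c=np.load(f"pics/{n}.npz")["color"].astype(int)
    m=((c[:,:,0]>100)&(c[:,:,1]<70)&(c[:,:,2]<70)).astype(np.uint8)
    k,l,s,_=cv2.connectedComponentsWithStats(m); 
    box=(330,130,400,300) if n=="top" else (130,170,310,340)
    v,u=np.nonzero(m); q=(u>box[0])&(u<box[2])&(v>box[1])&(v<box[3]);u,v=u[q],v[q]
    P=np.array([p2w(n,a,b,.071)[:2] for a,b in zip(u,v)])
    x=np.sort(P[:,0]); h=P[P[:,0]>.45]
    g=[]  # centre line from per-x-bin means
    for lo in np.arange(.46,.70,.01):
        w=h[(h[:,0]>=lo)&(h[:,0]<lo+.01)]
        if len(w)>3: g.append((lo+.005,(w[:,1].max()+w[:,1].min())/2))
    g=np.array(g); f=np.polyfit(g[:,0],g[:,1],1,w=None); r=g[:,1]-np.polyval(f,g[:,0])
    print(n,len(P),"angle",np.arctan(f[0]),"resid",r.std(),"extent",P[:,0].min(),P[:,0].max())
    b=cv2.resize(c[130:180,330:380].astype(np.uint8)[:,:,::-1],None,fx=8,fy=8,interpolation=cv2.INTER_CUBIC) if n=="top" else cv2.resize(c[290:340,215:265].astype(np.uint8)[:,:,::-1],None,fx=8,fy=8,interpolation=cv2.INTER_CUBIC)
    cv2.imwrite(f"pics/e_{n}.png",b)
cv2.imwrite("pics/e.png",np.hstack([cv2.imread("pics/e_top.png"),cv2.imread("pics/e_scene.png")]))
```

```text
top 706 angle -0.12029126780377528 resid 0.0009191658708553984 extent 0.4121438749250738 0.7171008422351599
scene 1178 angle -0.05372436998292411 resid 0.0325636899744936 extent 0.42147405062624066 0.7241187705363972
```

View pics/e.png

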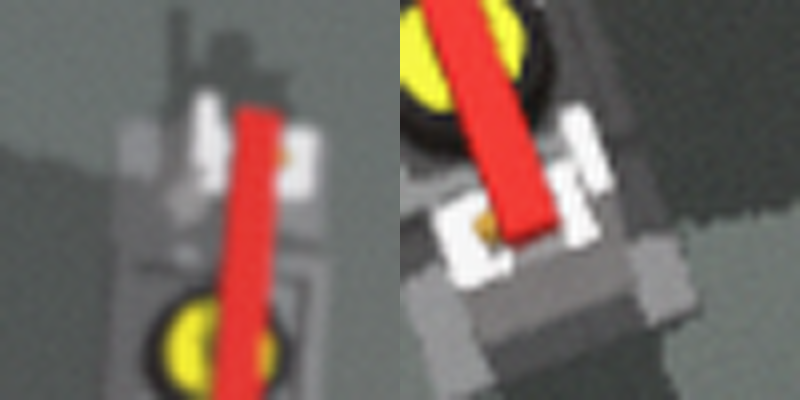

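```bash
python3 -c "
from station import job,readout
print(readout.get_obs()['time_s'], job.hand_in())"
```

```text
the job is handed in; nothing more can be done
29.2 None
```

I carried out the whole job and handed it in at about 29 s on the robot's clock; no verdict is reported.

- **Opening the bar:** I swung the keeper from about 0.64 rad to about 1.5 rad.
- **Wheels:** The loose yellow wheel is in bay 4 and the two yellow tray wheels are in bays 3 and 2. The tray held only one white-hubbed wheel, and it is in the orange box. In the pictures all three yellows sat flat in their bays with stems up, the white one lay inside the box, and the grip never slipped.
- **Shutting the bar:** I pushed it until it stopped moving at about 23 N, well over the detent's 12 N. The last close crop shows the pin on the open side of the bar.
    - **Top camera:** its line fit puts the bar at -0.120 rad against -0.117 for the rack, so about 0.003 rad from shut.
    - **Scene camera:** the same fit gave an unusable angle (33 mm scatter), so I discarded it.
- **Other checks:** The scene camera read positions about 3–6 mm away from the top camera, and I relied mainly on the top one. I saw none of the other things on the bench move, though I did not measure them at the end. The gripper was clear of everything at hand-in.

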